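# Move the wheel-nut sockets to the blue rack in reverse order

### The arm

A 6-joint arm with a two-finger parallel gripper is mounted at the origin on a cart in front of the work surface, level with it; the furniture and walls round the work are solid. World frame = base frame: x ahead of the robot, y to its left, z up, the work surface at z = 0. Lengths are in m, angles in degrees, forces in N, time in s.
With the tool pointing down it reaches from about 0.4 to 0.825 m from the base axis. Payload 7 kg.
Tool frame: the origin (TCP) lies at the centre of the arm's flange, where the gripper is bolted on; the fingertips stand 178 mm ahead of it and the grasp point (between the pads) lies 159 mm ahead of it (tip_reach is the distance from the TCP to the fingertips, in m); z points along the fingers, y is the line along which they close (so a half turn about z gives the same grasp; the last joint's range is limited). The gripper opens to 88 mm and grips with 3 to 60 N. Pads are 19 mm wide; open, the fingers measure 130 mm over their backs; the gripper's body (78 mm by 193 mm) begins 47 mm behind the grasp point.
Start: joints at [82.913, 20.546, 0.682, 0, -70.136, -16.507], TCP at [0.27, 0.619, 0.405] pointing down, gripper open.
Joint ranges: [-176.03, 176.03], [-82.01, 121.73], [-58.28, 71.71], [-173.87, 95.51], [-174.79, -0.11], [-173.66, 173.66]. Speed limits (degrees/s): [136.94, 136.94, 172.46, 180, 180, 180].

### API

Orientations are given as [roll, pitch, yaw] about the fixed x, y, z axes, in that order (R = Rz(yaw) Ry(pitch) Rx(roll)).
In Python, from plant import * gives the robot as it stands.
- The arm moves only by the shell command python3 -m handwheel 'ROWS'. ROWS is JSON, a list of rows, each a list of 7 numbers: the opening, from -1 (shut) to 1 (fully open), then the shift along the tool's x, y, z as a fraction of full scale, then the turn, a rotation vector about the tool's x, y, z as a fraction of full scale. A call has 1 to 5 rows; each row shifts and turns the commanded pose from where the row before left it, along the tool's axes as they then stand; what a row does not reach is not made up. Full scale, the value 1, is 0.025 m for a shift and 6 degrees for a turn. A row lasts 1/8 s, in which the tool goes at most 62.5 mm and 10.7 degrees, less where a joint would pass 70% of its speed; a pose out of reach is approached as far as the arm can. A call with a number of a shift or a turn outside -1 to 1 is refused whole. A call with a gripper value outside its range is refused whole. The fingers move at their own pace and stop on an object; the grip force is fixed at half the most. Time passes only in rows, so rows that do not move let the fingers close. It gives the time, the measured TCP pose, the force, the opening and the grip force at its end, in the units of the state.
- get_obs(): the state, without advancing time (a new reading comes with each control period).
- snapshot(name): name is "scene" or "top" or "wrist"; returns a dict with "color" (400x640x3 uint8, red, green, blue), "fx", "fy", "cx", "cy" (pixels), "k1" (the pictures are not rectified: a ray, as slopes to the right and down, at radius r is drawn at 1 + k1 r^2 times it, then the intrinsics apply), "R" (3x3) and "t" (3): a world point X has camera coordinates R X + t; the wrist camera has in their place "tool_from_camera" (4x4, takes a point from camera to tool coordinates, whose origin is the TCP and whose axes are the flange's). Camera axes: x right, y down, z forward; pixel columns grow to the right and rows downward; lengths in m; the calibration is good to about 2 mm. A picture is of the moment at which its call begins: read the wrist's pose just before it. There is no depth.
- close_job(): hands the job in; it is judged then, once.
The state is a dict: "clock": time; "joint_pos": joint angles; "qvel": joint speeds; "tau": joint torques, N m; "tool_pos": TCP position; "orientation": TCP orientation; "force": force on the tool from outside, world axes, zero at the start; "moment": the same for the moment, N m; "opening": finger opening in m; "gripper_force": force on a finger pad.
Only numpy, scipy, OpenCV 4.12 (cv2) and the standard library are available. Lean on these libraries where they do the work, as an engineer would, in place of code of your own. Each camera call takes 0.05 s, during which the arm holds its last target. There are 200 camera calls.

### The job

Move the four wheel-nut sockets from the wooden rack to the pegs of the blue rack so that the row is in reverse order, as seen from the robot: the socket that stood leftmost on the wooden rack ends rightmost on the blue one, and so on along the row. Each must stand upright over its own peg, fully down on the rack; leave the other things on the bench where they are.

Things in the scene. Friction and masses are not known exactly. Their poses are not given: they have to be found in the camera images.
- wood_rack: Source rack of pale wood: fixed board 80 x 226 mm, 18 mm thick. Four upright steel pegs stand at x = 0, y = +90, +30, -30, -90 mm of its frame (+y is the robot's left, within 0.17 rad): 8 mm diameter, 20 mm high above the board, tapered tips. Origin: centre of its underside, on the bench. The sockets stand on it at the start in random order, a coloured tab before each.
- blue_rack: Target rack, painted blue: fixed board 80 x 226 mm, 18 mm thick. Four upright steel pegs stand at x = 0, y = +90, +30, -30, -90 mm of its frame (+y is the robot's left, within 0.17 rad): 8 mm diameter, 20 mm high above the board, tapered tips. Origin: centre of its underside, on the bench. Empty at the start. Which rack is on the left varies.
- red_socket_mid (a point): Centre, half-way up, of the loose wheel-nut socket with the red sleeve: upright tube 70 mm high, 0.10 to 0.21 kg, open right through, 17 mm bore; sleeve 26 mm outside diameter from 16 to 60 mm above its foot, dark steel 24 mm diameter above and below. z along its axis. Standing over a peg with its foot on the board, this point is 53 mm above the bench, with 4.5 mm play all round the peg.
- yellow_socket_mid (a point): Centre, half-way up, of the loose wheel-nut socket with the yellow sleeve: upright tube 70 mm high, 0.10 to 0.21 kg, open right through, 17 mm bore; sleeve 26 mm outside diameter from 16 to 60 mm above its foot, dark steel 24 mm diameter above and below. z along its axis. Standing over a peg with its foot on the board, this point is 53 mm above the bench, with 4.5 mm play all round the peg.
- green_socket_mid (a point): Centre, half-way up, of the loose wheel-nut socket with the green sleeve: upright tube 70 mm high, 0.10 to 0.21 kg, open right through, 17 mm bore; sleeve 26 mm outside diameter from 16 to 60 mm above its foot, dark steel 24 mm diameter above and below. z along its axis. Standing over a peg with its foot on the board, this point is 53 mm above the bench, with 4.5 mm play all round the peg.
- white_socket_mid (a point): Centre, half-way up, of the loose wheel-nut socket with the white sleeve: upright tube 70 mm high, 0.10 to 0.21 kg, open right through, 17 mm bore; sleeve 26 mm outside diameter from 16 to 60 mm above its foot, dark steel 24 mm diameter above and below. z along its axis. Standing over a peg with its foot on the board, this point is 53 mm above the bench, with 4.5 mm play all round the peg.
- red_tab: Red flat tab 14 x 26 x 1.6 mm fixed on the wooden rack, 28 mm in front (-x of the rack) of the peg on which the red socket stands at the start; it stays there and so records the starting order. Origin: centre of its underside. Nothing is to be done with it.
- yellow_tab: Yellow flat tab 14 x 26 x 1.6 mm fixed on the wooden rack, 28 mm in front (-x of the rack) of the peg on which the yellow socket stands at the start; it stays there and so records the starting order. Origin: centre of its underside. Nothing is to be done with it.
- green_tab: Green flat tab 14 x 26 x 1.6 mm fixed on the wooden rack, 28 mm in front (-x of the rack) of the peg on which the green socket stands at the start; it stays there and so records the starting order. Origin: centre of its underside. Nothing is to be done with it.
- white_tab: White flat tab 14 x 26 x 1.6 mm fixed on the wooden rack, 28 mm in front (-x of the rack) of the peg on which the white socket stands at the start; it stays there and so records the starting order. Origin: centre of its underside. Nothing is to be done with it.
- tape_measure_mid (a point): Bystander: yellow and black tape measure, 38 x 89 mm, 62 mm high, centre (half-way up). Leave it where it stands.
- electrical_tape_mid (a point): Bystander: roll of black tape lying flat, 58 mm diameter, 19 mm high, centre (half-way up). Leave it where it stands.
- glue_bottle_mid (a point): Bystander: cream glue bottle with orange cap, 58 mm diameter, 176 mm high, centre (half-way up). Leave it where it stands.
Not all that is in view belongs to the job. What is shaped like the part that bears green_socket_mid but pink is not meant.

How it is judged (in metres and radians):
At the end, for the whole second after the job is handed in: Each socket is on the blue rack's peg that mirrors its starting place (leftmost to rightmost and so on), its axis within 10 mm of the peg along and across the row, its foot on the board (height within 6 mm), upright within 0.12 rad, released and at rest (((y of red_tab in the frame of wood_rack between 0.078 and 0.102 m and y of red_socket_mid in the frame of blue_rack between -0.1 and -0.08 m) or (y of red_tab in the frame of wood_rack between 0.018 and 0.042 m and y of red_socket_mid in the frame of blue_rack between -0.04 and -0.02 m) or (y of red_tab in the frame of wood_rack between -0.042 and -0.018 m and y of red_socket_mid in the frame of blue_rack between 0.02 and 0.04 m) or (y of red_tab in the frame of wood_rack between -0.102 and -0.078 m and y of red_socket_mid in the frame of blue_rack between 0.08 and 0.1 m)) and x of red_socket_mid in the frame of blue_rack between -0.01 and 0.01 m and z of red_socket_mid in the frame of blue_rack between 0.047 and 0.059 m and angle between each of red_socket_mid, yellow_socket_mid, green_socket_mid, white_socket_mid's own z axis and vertical below 0.12 rad and linear speed of each of red_socket, yellow_socket, green_socket, white_socket below 0.02 m/s and contact force between each of red_socket, yellow_socket, green_socket, white_socket and the fingers below 0.05 N and ((y of yellow_tab in the frame of wood_rack between 0.078 and 0.102 m and y of yellow_socket_mid in the frame of blue_rack between -0.1 and -0.08 m) or (y of yellow_tab in the frame of wood_rack between 0.018 and 0.042 m and y of yellow_socket_mid in the frame of blue_rack between -0.04 and -0.02 m) or (y of yellow_tab in the frame of wood_rack between -0.042 and -0.018 m and y of yellow_socket_mid in the frame of blue_rack between 0.02 and 0.04 m) or (y of yellow_tab in the frame of wood_rack between -0.102 and -0.078 m and y of yellow_socket_mid in the frame of blue_rack between 0.08 and 0.1 m)) and x of yellow_socket_mid in the frame of blue_rack between -0.01 and 0.01 m and z of yellow_socket_mid in the frame of blue_rack between 0.047 and 0.059 m and ((y of green_tab in the frame of wood_rack between 0.078 and 0.102 m and y of green_socket_mid in the frame of blue_rack between -0.1 and -0.08 m) or (y of green_tab in the frame of wood_rack between 0.018 and 0.042 m and y of green_socket_mid in the frame of blue_rack between -0.04 and -0.02 m) or (y of green_tab in the frame of wood_rack between -0.042 and -0.018 m and y of green_socket_mid in the frame of blue_rack between 0.02 and 0.04 m) or (y of green_tab in the frame of wood_rack between -0.102 and -0.078 m and y of green_socket_mid in the frame of blue_rack between 0.08 and 0.1 m)) and x of green_socket_mid in the frame of blue_rack between -0.01 and 0.01 m and z of green_socket_mid in the frame of blue_rack between 0.047 and 0.059 m and ((y of white_tab in the frame of wood_rack between 0.078 and 0.102 m and y of white_socket_mid in the frame of blue_rack between -0.1 and -0.08 m) or (y of white_tab in the frame of wood_rack between 0.018 and 0.042 m and y of white_socket_mid in the frame of blue_rack between -0.04 and -0.02 m) or (y of white_tab in the frame of wood_rack between -0.042 and -0.018 m and y of white_socket_mid in the frame of blue_rack between 0.02 and 0.04 m) or (y of white_tab in the frame of wood_rack between -0.102 and -0.078 m and y of white_socket_mid in the frame of blue_rack between 0.08 and 0.1 m)) and x of white_socket_mid in the frame of blue_rack between -0.01 and 0.01 m and z of white_socket_mid in the frame of blue_rack between 0.047 and 0.059 m); the robot touches nothing.
It fails at once if the tape measure is shifted by more than 30 mm (distance of tape_measure_mid from where it was at the start of the episode above 0.03 m).
It fails at once if the electrical tape is shifted by more than 30 mm (distance of electrical_tape_mid from where it was at the start of the episode above 0.03 m).
It fails at once if the glue bottle is shifted by more than 30 mm (distance of glue_bottle_mid from where it was at the start of the episode above 0.03 m).
It also fails if it takes over 128 s, if anything falls off the work surface, if the arm or the gripper's body presses on something with over 40 N, if the wrist force passes 120 N, or if a joint passes its speed limit or range.

## Working session

There is one attempt and no reset: what is moved stays moved. The work goes in short steps, Python scripts to look and compute and a shell command to move; the robot and the scene stay as the last step left them, time stands still between calls to the robot, and variables do not carry over. Pictures are saved under pics/ and viewed, at most 14 in all, crops included, and the job is handed in when it is done.

```bash
mkdir -p pics; ls
python3 - <<'E'
from plant import *
import cv2
o=get_obs();print({k:o[k] for k in('clock','tool_pos','orientation','opening')})
for n in('scene','top'):
    s=snapshot(n);cv2.imwrite(f'pics/{n}0.png',s['color'][:,:,::-1]);print(n,s['fx'],s['cx'],s['cy'],s['k1'],s['R'],s['t'])
s=snapshot('wrist');print(s['tool_from_camera'],s['fx'],s['k1'])
E
```

```text
pics
{'clock': 0.0, 'tool_pos': array([0.27007566, 0.61839135, 0.40369224]), 'orientation': array([ 1.79900952e+02, -8.90404373e-03, -2.35986054e+01]), 'opening': 0.08770666732286952}
scene 389.56209896200687 317.8002225814789 203.80115921124093 -0.07414644559448855 [[ 0.45940584 -0.88811131 -0.01430264]
 [-0.62148068 -0.30989431 -0.71953268]
 [ 0.63459281  0.33944633 -0.69431128]] [-0.2967942   0.3211611   0.66620045]
top 502.34369217666557 317.88049007278437 199.95573267347692 -0.07184025287911185 [[ 5.78345761e-03 -9.99983206e-01  3.74028872e-04]
 [-9.98697792e-01 -5.79498195e-03 -5.06866636e-02]
 [ 5.06879798e-02 -8.03976379e-05 -9.98714535e-01]] [-0.10279602  0.45969373  1.50699129]
[[ 8.75590688e-04 -9.65411972e-01 -2.60727745e-01  6.98823361e-02]
 [ 9.99998851e-01  5.22692737e-04  1.42284764e-03  6.35608194e-04]
 [-1.23735364e-03 -2.60728691e-01  9.65411321e-01  2.03394907e-02]
 [ 0.00000000e+00  0.00000000e+00  0.00000000e+00  1.00000000e+00]] 313.9558060859191 -0.05081320361825172
```

View pics/top0.png

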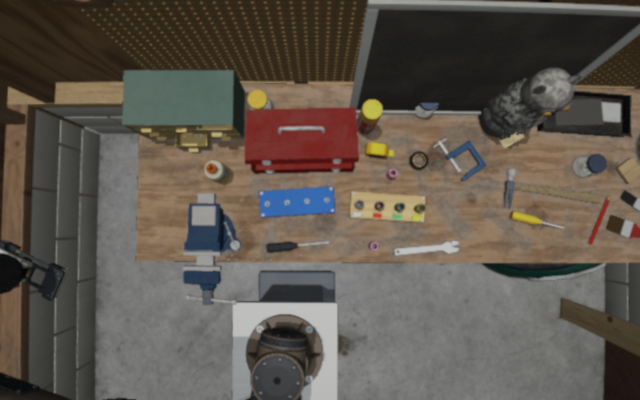

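View pics/scene0.png

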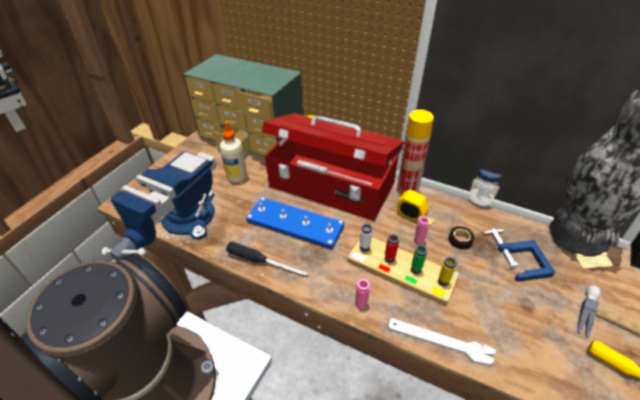

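The top view shows the blue rack on the left (cols 260-335, row ~201) and the wooden rack on the right (cols 350-425, row ~207). From left to right the wooden rack holds white, red, green, yellow. The pink decoys are at (392,173) and (374,246). On the blue rack the order must therefore be yellow, green, red, white from left to right.

```bash
cat > h.py <<'E'
from plant import *
import numpy as np, cv2
from scipy.spatial.transform import Rotation as Ro
def tool():
    o=get_obs(); return np.array(o['tool_pos']),Ro.from_euler('xyz',o['orientation'],degrees=True).as_matrix()
def snap(n,save=None):
    p,R=tool(); s=snapshot(n)
    if n=='wrist':
        T=np.array(s['tool_from_camera']); Rc=R@T[:3,:3]; c=p+R@T[:3,3]
    else:
        Rc=np.array(s['R']).T; c=-Rc@np.array(s['t'])
    s['Rc'],s['c']=Rc,c
    if save: cv2.imwrite(f'pics/{save}.png',s['color'][:,:,::-1])
    s['hsv']=cv2.cvtColor(s['color'],cv2.COLOR_RGB2HSV)
    return s
def KD(s): return np.array([[s['fx'],0,s['cx']],[0,s['fy'],s['cy']],[0,0,1]]),np.array([s['k1'],0,0,0.])
def cast(s,uv,z):
    K,D=KD(s); q=cv2.undistortPoints(np.array(uv,float).reshape(-1,1,2),K,D).reshape(-1,2)
    d=np.c_[q,np.ones(len(q))]@s['Rc'].T
    return s['c']+d*((z-s['c'][2])/d[:,2])[:,None]
def proj(s,X):
    K,D=KD(s); R=s['Rc'].T
    return cv2.projectPoints(np.array(X,float).reshape(-1,1,3),cv2.Rodrigues(R)[0],-R@s['c'],K,D)[0].reshape(-1,2)
def big(m):
    cs=cv2.findContours(m,cv2.RETR_EXTERNAL,cv2.CHAIN_APPROX_NONE)[0]
    return max(cs,key=cv2.contourArea)
def rect(s,lo,hi,roi,z=.018):
    m=np.zeros(s['hsv'].shape[:2],np.uint8); a,b,c,d=roi
    m[b:d,a:c]=cv2.inRange(s['hsv'],lo,hi)[b:d,a:c]
    P=cast(s,big(cv2.morphologyEx(m,cv2.MORPH_CLOSE,np.ones((5,5)))).reshape(-1,2),z)[:,:2]
    (c,wh,a)=cv2.minAreaRect((P*1000).astype(np.float32)); b=cv2.boxPoints((c,wh,a))
    e=[b[1]-b[0],b[2]-b[1]]; v=max(e,key=np.linalg.norm); v=v*np.sign(v[1])
    return np.array(c),wh,np.degrees(np.arctan2(-v[0],v[1])) # rack yaw
def pegs(c,yaw): 
    y=np.radians(yaw); return [c+np.array([-np.sin(y),np.cos(y)])*k for k in(90,30,-30,-90)]
E
python3 - <<'E'
from h import *
s=snap('top')
print(s['hsv'][215,365],s['hsv'][207,370],s['hsv'][195,275],s['hsv'][225,365])
for n,lo,hi,roi in(('blue',(100,150,80),(125,255,255),(250,180,345,225)),('wood',(14,60,150),(32,170,255),(343,185,432,226))):
    c,wh,y=rect(s,lo,hi,roi); print(n,c,wh,y,np.round(pegs(c,y),1).tolist())
print(cast(s,[[215,172]],.1),cast(s,[[377,149],[419,160]],.03))
E
```

```text
[ 22  85 191] [ 21  87 190] [107 175 172] [ 15  79 142]
blue [454.62158203 -36.1255722 ] (74.28714752197266, 220.06063842773438) 3.9087398 [[448.5, 53.7], [452.6, -6.2], [456.7, -66.1], [460.8, -125.9]]
wood [ 443.98986816 -301.62533569] (241.98602294921875, 81.02315521240234) -3.5096848 [[449.5, -211.8], [445.8, -271.7], [442.2, -331.6], [438.5, -391.5]]
[[0.53426473 0.19501682 0.1       ]] [[ 0.61382689 -0.2770409   0.03      ]
 [ 0.58150526 -0.40371872  0.03      ]]
```

```bash
cat >> h.py <<'E'
def go(X,yaw=None):
    "print total shift in rows (units of 25 mm) along tool axes, turn in 6 deg units"
    p,R=tool(); d=R.T@(np.array(X)-p)/.025
    print('tcp',np.round(p,4),'units',np.round(d,2),'rows>=',np.ceil(abs(d).max()))
    if yaw is not None:
        r=(Ro.from_matrix(R).inv()*Ro.from_euler('xyz',[180,0,yaw],degrees=True)).as_rotvec(degrees=True)/6; print('turn',np.round(r,2))
E
python3 - <<'E'
from h import *
go([.41,-.03,.404],-28)
s=snap('top');t=snap('scene')
print('toolbox front lower edge x at z=.05',cast(s,[[250,172],[300,170],[352,170]],[.05]*3))
from scipy.optimize import least_squares
for a,b in(([250,167],[267,146]),([302,130],[338,118]),([357,150],[392,155])):
    f=lambda X:np.r_[proj(s,X)[0]-a,proj(t,X)[0]-b]
    r=least_squares(f,[.6,0,.1]);print(a,r.x.round(3),r.fun.round(1))
E
```

```text
tcp [0.2701 0.6185 0.4041] units [15.51 21.53  0.03] rows>= 22.0
turn [ 0.01 -0.    0.73]
toolbox front lower edge x at z=.05 [[ 0.54001208  0.10124272  0.05      ]
 [ 0.54671274 -0.04674874  0.05      ]
 [ 0.54762991 -0.2005234   0.05      ]]
[250, 167] [0.547 0.088 0.133] [ 0.7 -0.5 -0.7  0.1]
[302, 130] [ 0.638 -0.059  0.2  ] [ 0.8 -0.4 -0.7  0. ]
[357, 150] [ 0.59  -0.21   0.175] [ 1.8 -0.7 -1.5  0. ]
```

```bash
A='python3 -m handwheel'
$A '[[0,0.7,0.98,0,0,0,0],[0,0.7,0.98,0,0,0,0],[0,0.7,0.98,0,0,0,0],[0,0.7,0.98,0,0,0,0],[0,0.7,0.98,0,0,0,0]]'
$A '[[0,0.7,0.98,0,0,0,0],[0,0.7,0.98,0,0,0,0],[0,0.7,0.98,0,0,0,0],[0,0.7,0.98,0,0,0,0],[0,0.7,0.98,0,0,0,0]]' >/dev/null
$A '[[0,0.7,0.98,0,0,0,0],[0,0.7,0.98,0,0,0,0],[0,0.7,0.98,0,0,0,0],[0,0.7,0.98,0,0,0,0],[0,0.7,0.98,0,0,0,0]]' >/dev/null
$A '[[0,0.7,0.98,0,0,0,0],[0,0.7,0.98,0,0,0,0],[0,0.7,0.98,0,0,0,0],[0,0.7,0.98,0,0,0,0],[0,0.7,0.98,0,0,0,0]]' >/dev/null
$A '[[0,0.7,0.98,0,0,0,0],[0,0.7,0.98,0,0,0,0],[0,0,0,0,0,0,0]]'
python3 - <<'E'
from h import *
s=snap('wrist','w1')
go([.40,-.27,.404])
E
```

```text
clock: 0.92
tool_pos: [0.3015, 0.4702, 0.4047]
orientation: [-180.0, 0.0, -23.6]
force: [-0.5, -0.2, -0.0]
opening: 0.0459
gripper_force: 0.0
clock: 3.18
tool_pos: [0.4069, -0.0315, 0.4046]
orientation: [180.0, 0.0, -23.8]
force: [-0.1, 0.8, 0.3]
opening: 0.0434
gripper_force: 0.0
tcp [ 0.4068 -0.0308  0.4046] units [3.6  8.87 0.02] rows>= 9.0
```

View pics/w1.png

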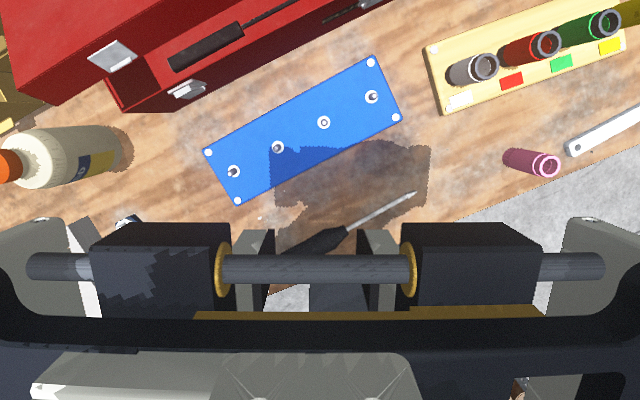

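The wrist view shows the blue board with its pegs at about (234,171), (278,147), (324,122) and (371,97). I'll measure it, then move over the wooden rack.

```bash
python3 - <<'E'
from h import *
s=snap('wrist')
c,wh,y=rect(s,(100,120,30),(125,255,255),(190,40,410,215)); print(c,wh,y,np.round(pegs(c,y),1).tolist())
print((cast(s,[[234,171],[278,147],[324,122],[371,97]],.02)*1000).round(1))
E
A='python3 -m handwheel'
$A '[[0,0.4,0.98,0,0,0,0],[0,0.4,0.98,0,0,0,0],[0,0.4,0.98,0,0,0,0],[0,0.4,0.98,0,0,0,0],[0,0.4,0.98,0,0,0,0]]' >/dev/null
$A '[[0,0.4,0.98,0,0,0,0],[0,0.4,0.98,0,0,0,0],[0,0.4,0.98,0,0,0,0],[0,0.4,0.98,0,0,0,0],[0,0,0,0,0,0,0]]'
python3 - <<'E'
from h import *
s=snap('wrist','w2')
E
```

```text
[455.03256226 -35.41059875] (78.93580627441406, 223.5604705810547) 4.1146655 [[448.6, 54.4], [452.9, -5.5], [457.2, -65.3], [461.5, -125.2]]
[[ 447.9   54.5   20. ]
 [ 452.3   -5.1   20. ]
 [ 456.8  -64.9   20. ]
 [ 460.9 -123.7   20. ]]
clock: 4.53
tool_pos: [0.4015, -0.2681, 0.4044]
orientation: [180.0, 0.0, -23.6]
force: [0.3, 0.4, -0.2]
opening: 0.0442
gripper_force: 0.0
```

View pics/w2.png

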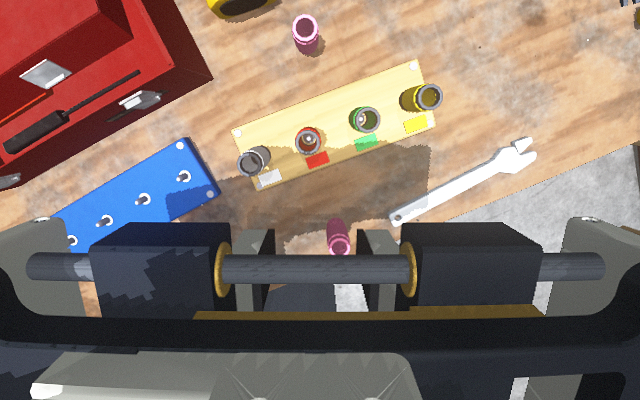

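The wrist view shows the four sockets (white, red, green, yellow) with rims near (256,162), (309,142), (369,120) and (429,97). I'll enlarge these to locate the rims.

Run:
```python
from h import *
im=cv2.imread('pics/w2.png')
t=[cv2.resize(im[y-25:y+25,x-25:x+25],(400,300) if 0 else (300,300),interpolation=cv2.INTER_CUBIC) for x,y in((256,162),(309,142),(369,120),(429,97))]
for a in t:
    for k in range(0,300,30): a[::300 if k else 1,k]=a[:,k]; a[0:6,k]=(0,0,255); a[k,0:6]=(0,0,255)
cv2.imwrite('pics/c2.png',np.vstack([np.hstack(t[:2]),np.hstack(t[2:])]))
s=snap('wrist')
print((cast(s,[[256,162],[309,142],[369,120],[429,97]],.088)*1000).round(1))
c,wh,y=rect(s,(14,40,60),(32,190,255),(225,55,445,192)); print(c,wh,y)
P=[]
for n,lo,hi,roi in(('red',(0,150,120),(5,255,255),(300,150,335,175)),('green',(50,150,120),(75,255,255),(352,132,382,155)),('yel',(25,170,120),(32,255,255),(400,112,430,135))):
    m=np.zeros((400,640),np.uint8);a,b,c_,d=roi;m[b:d,a:c_]=cv2.inRange(s['hsv'],lo,hi)[b:d,a:c_]
    M=cv2.moments(big(m)); q=cast(s,[[M['m10']/M['m00'],M['m01']/M['m00']]],.0196)[0]*1000;P.append(q);print(n,q.round(1),M['m00'])
u=(P[0]-P[2])[:2];yaw=np.arctan2(-u[0],u[1]);print('yaw',np.degrees(yaw),np.linalg.norm(u))
for q in P: print((q[:2]+28*np.array([np.cos(yaw),np.sin(yaw)])).round(1))
```

```text
Traceback (most recent call last):
ValueError: could not broadcast input array from shape (300,3) into shape (1,3)
```

Run:
```python
from h import *
im=cv2.imread('pics/w2.png')
t=[cv2.resize(im[y-25:y+25,x-25:x+25],(300,300),interpolation=cv2.INTER_CUBIC) for x,y in((256,162),(309,142),(369,120),(429,97))]
for a in t: cv2.drawMarker(a,(150,150),(255,0,255),0,20,1); a[0]=255; a[:,0]=255
cv2.imwrite('pics/c2.png',np.vstack([np.hstack(t[:2]),np.hstack(t[2:])]))
s=snap('wrist')
print((cast(s,[[256,162],[309,142],[369,120],[429,97]],.088)*1000).round(1))
c,wh,y=rect(s,(14,40,60),(32,190,255),(225,55,445,192)); print(c,wh,y)
P=[]
for n,lo,hi,roi in(('red',(0,150,120),(5,255,255),(300,150,335,175)),('green',(50,150,120),(75,255,255),(352,132,382,155)),('yel',(25,170,120),(32,255,255),(400,112,430,135))):
    m=np.zeros((400,640),np.uint8);a,b,c_,d=roi;m[b:d,a:c_]=cv2.inRange(s['hsv'],lo,hi)[b:d,a:c_]
    M=cv2.moments(big(m)); q=cast(s,[[M['m10']/M['m00'],M['m01']/M['m00']]],.0196)[0]*1000;P.append(q);print(n,q.round(1),M['m00'])
u=(P[0]-P[2])[:2];yaw=np.arctan2(-u[0],u[1]);print('yaw',np.degrees(yaw),np.linalg.norm(u))
for q in P: print((q[:2]+28*np.array([np.cos(yaw),np.sin(yaw)])).round(1))
```

```text
[[ 445.7 -226.6   88. ]
 [ 442.7 -280.4   88. ]
 [ 439.1 -339.1   88. ]
 [ 436.6 -397.    88. ]]
[ 441.78869629 -312.05108643] (262.5485534667969, 153.6663360595703) -23.410107
red [ 415.2 -277.7   19.6] 208.5Traceback (most recent call last):
  File "<stdin>", line 12, in <module>
  File "h.py", line 26, in big
    return max(cs,key=cv2.contourArea)
ValueError: max() iterable argument is empty
```

View pics/c2.png

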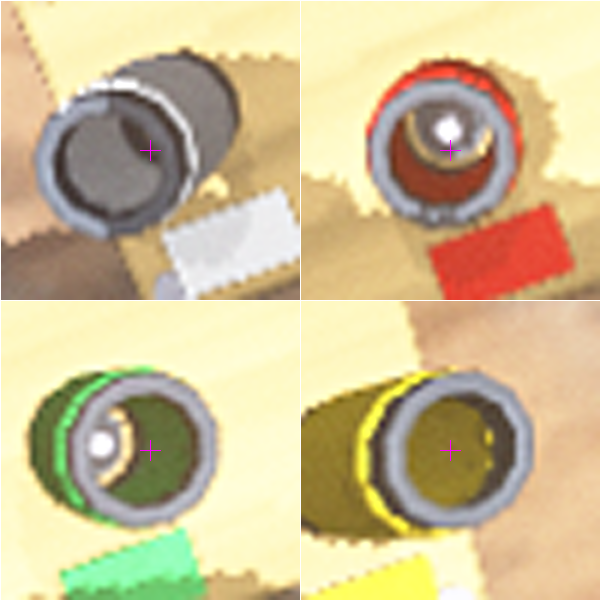

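The crop shows the rim centres at full-image pixels white (250.3,164.2), red (308,142.5), green (368,119.5) and yellow (430.5,96.8).

Run:
```python
from h import *
s=snap('wrist')
P=cast(s,[[250.3,164.2],[308,142.5],[368,119.5],[430.5,96.8]],.088)*1000
print(P.round(1),np.linalg.norm(np.diff(P,axis=0),axis=1))
go([P[0,0]/1e3,P[0,1]/1e3,.302])
```

```text
[[ 446.1 -220.2   88. ]
 [ 442.7 -278.9   88. ]
 [ 440.  -338.    88. ]
 [ 436.3 -397.9   88. ]] [58.74962405 59.19681048 60.01014207]
tcp [ 0.4015 -0.2669  0.4046] units [ 0.89 -2.43  4.11] rows>= 5.0
```

```bash
A='python3 -m handwheel'
$A '[[0,0.18,-0.49,0.82,0,0,0],[0,0.18,-0.49,0.82,0,0,0],[0,0.18,-0.49,0.82,0,0,0],[0,0.18,-0.49,0.82,0,0,0],[0,0.18,-0.49,0.82,0,0,0]]' >/dev/null
$A '[[0,0,0,0,0,0,0],[0,0,0,0,0,0,0]]'
python3 - <<'E'
from h import *
go([.4461,-.2202,.229]); s=snap('wrist','w3')
E
```

```text
clock: 5.55
tool_pos: [0.4468, -0.2201, 0.3028]
orientation: [180.0, -0.0, -23.5]
force: [-0.9, 0.5, -0.1]
opening: 0.0439
gripper_force: 0.0
tcp [ 0.4468 -0.2201  0.3028] units [-0.02  0.02  2.95] rows>= 3.0
```

View pics/w3.png

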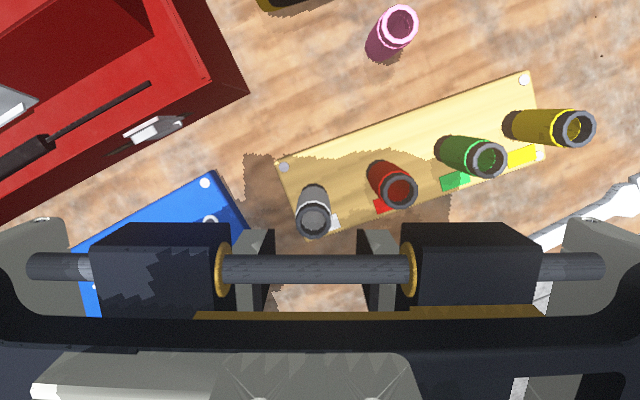

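White's rim is at about (313,221), centred between the fingers at columns 250-380. I'll cross-check the others from this pose: red (399,191), green (487,159), yellow (574,129). Then I'll descend.

```bash
python3 - <<'E'
from h import *
s=snap('wrist');print((cast(s,[[313,221],[399,191],[487,159],[574,129]],.088)*1000).round(1))
E
A='python3 -m handwheel'
$A '[[0,0,0,0.75,0,0,0],[0,0,0,0.75,0,0,0],[0,0,0,0.75,0,0,0],[0,0,0,0.7,0,0,0],[0,0,0,0,0,0,0]]'
$A '[[-1,0,0,0,0,0,0],[-1,0,0,0,0,0,0],[-1,0,0,0,0,0,0],[-1,0,0,0,0,0,0]]'
python3 - <<'E'
from h import *
go([.4613,-.1248,.325])
E
```

```text
[[ 448.1 -220.3   88. ]
 [ 444.7 -279.    88. ]
 [ 442.  -337.7   88. ]
 [ 438.1 -395.7   88. ]]
clock: 6.28
tool_pos: [0.4462, -0.2207, 0.2281]
orientation: [180.0, 0.1, -23.6]
force: [-0.0, -0.6, 0.2]
opening: 0.044
gripper_force: 0.0
clock: 6.78
tool_pos: [0.4471, -0.2206, 0.2292]
orientation: [-180.0, -0.1, -23.6]
force: [-0.5, 0.3, 5.6]
opening: 0.0258
gripper_force: 29.9
tcp [ 0.4471 -0.2206  0.2292] units [-1.   -3.74 -3.83] rows>= 4.0
```

```bash
A='python3 -m handwheel'
$A '[[-1,0,0,-0.9,0,0,0],[-1,0,0,-0.9,0,0,0],[-1,0,0,-0.9,0,0,0],[-1,0,0,-0.9,0,0,0],[-1,0,0,0,0,0,0]]'
$A '[[-1,-0.25,-0.94,0,0,0,0],[-1,-0.25,-0.94,0,0,0,0],[-1,-0.25,-0.94,0,0,0,0],[-1,-0.25,-0.92,0,0,0,0],[-1,0,0,0,0,0,0]]'
$A '[[-1,0,0,0,0,0,0],[-1,0,0,0,0,0,0]]'
python3 - <<'E'
from h import *
go([.4613,-.1248,.23]); s=snap('wrist','w4')
E
```

```text
clock: 7.4
tool_pos: [0.4469, -0.2205, 0.3197]
orientation: [-179.9, -0.2, -23.6]
force: [-0.5, -0.0, -1.3]
opening: 0.0256
gripper_force: 29.9
clock: 8.02
tool_pos: [0.4609, -0.1237, 0.3173]
orientation: [180.0, 0.1, -23.5]
force: [-0.1, -0.1, -2.2]
opening: 0.0252
gripper_force: 29.9
clock: 8.28
tool_pos: [0.4609, -0.1252, 0.318]
orientation: [180.0, 0.0, -23.6]
force: [0.7, 0.2, -0.7]
opening: 0.0256
gripper_force: 29.9
tcp [ 0.4609 -0.1252  0.318 ] units [ 0.01 -0.02  3.52] rows>= 4.0
```

View pics/w4.png

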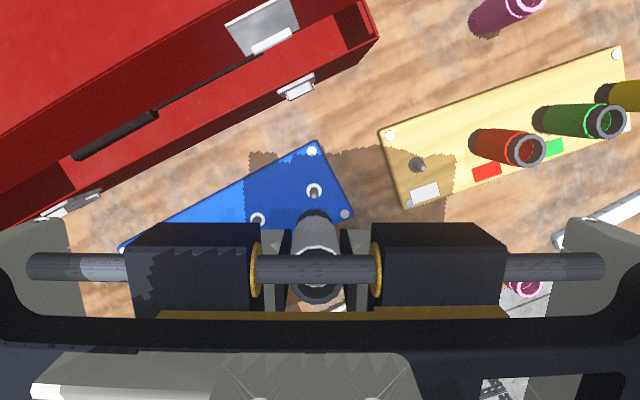

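The socket is held upright. Blue pegs are visible at (314,190) and (258,219), and I'll check which ones they are.

Run:
```python
from h import *
s=snap('wrist');print(proj(s,[[.4484,.0544,.018],[.4527,-.0053,.018],[.457,-.0651,.018],[.4613,-.1248,.018],[.4613,-.1248,.038]]).round(1))
print((cast(s,[[314,190],[258,219]],.02)*1000).round(1))
```

```text
[[155.1 271.7]
 [204.3 246.5]
 [257.3 219.4]
 [313.4 190.7]
 [313.3 196.4]]
[[ 462.2 -125.8   20. ]
 [ 457.6  -66.6   20. ]]
```

```bash
A='python3 -m handwheel'
$A '[[-1,0,0,0.8,0,0,0],[-1,0,0,0.8,0,0,0],[-1,0,0,0.8,0,0,0],[-1,0,0,0.8,0,0,0],[-1,0,0,0.3,0,0,0]]'
$A '[[-1,0,0,0,0,0,0],[-1,0,0,0,0,0,0]]'
```

```text
clock: 9.0
tool_pos: [0.4607, -0.1251, 0.2299]
orientation: [179.9, 0.1, -23.6]
force: [0.2, 0.1, -1.6]
opening: 0.0255
gripper_force: 29.9
clock: 9.25
tool_pos: [0.4615, -0.1248, 0.2316]
orientation: [-180.0, -0.1, -23.6]
force: [0.2, -0.0, -1.2]
opening: 0.0258
gripper_force: 29.9
```

```bash
A='python3 -m handwheel'
$A '[[-1,0,0,0.06,0,0,0],[0,0,0,0,0,0,0],[0,0,0,0,0,0,0],[0,0,0,0,0,0,0],[0,0,0,0,0,0,0]]'
$A '[[0,0,0,-0.8,0,0,0],[0,0,0,-0.8,0,0,0],[0,0,0,-0.8,0,0,0],[0,0,0,-0.8,0,0,0],[0,0,0,-0.6,0,0,0]]'
python3 - <<'E'
from h import *
go([.444,-.279,.319]); s=snap('wrist','w5')
E
```

```text
clock: 9.88
tool_pos: [0.4612, -0.1248, 0.2295]
orientation: [-180.0, -0.0, -23.6]
force: [-0.2, -0.2, 0.1]
opening: 0.0437
gripper_force: 0.0
clock: 10.5
tool_pos: [0.4612, -0.1248, 0.3253]
orientation: [-180.0, -0.0, -23.6]
force: [0.2, 0.0, 0.2]
opening: 0.0442
gripper_force: 0.0
tcp [ 0.4612 -0.1248  0.3253] units [1.84 5.93 0.25] rows>= 6.0
```

View pics/w5.png

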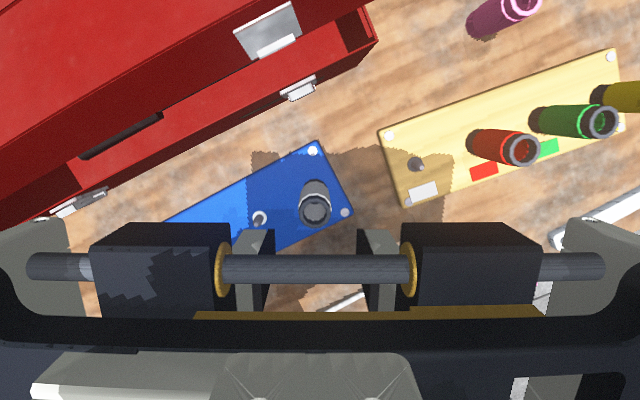

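White stands upright on the rightmost blue peg at (314,205). Next is red.

```bash
A='python3 -m handwheel'
$A '[[0,0.31,0.99,0,0,0,0],[0,0.31,0.99,0,0,0,0],[0,0.31,0.99,0,0,0,0],[0,0.31,0.99,0,0,0,0],[0,0.31,0.99,0,0,0,0]]' >/dev/null
$A '[[0,0.3,0.99,0,0,0,0],[0,0,0,0,0,0,0],[0,0,0,0,0,0,0]]'
python3 - <<'E'
from h import *
go([.444,-.279,.229])
E
```

```text
clock: 11.55
tool_pos: [0.4439, -0.2792, 0.3239]
orientation: [-180.0, 0.0, -23.6]
force: [-1.5, 0.2, -1.2]
opening: 0.0436
gripper_force: 0.0
tcp [ 0.4439 -0.2792  0.3239] units [ 0.   -0.01  3.8 ] rows>= 4.0
```

Target for red is (457.3,-65.5), so I'll descend, grasp, lift 90 mm, and then work out the shift.

```bash
A='python3 -m handwheel'
$A '[[0,0,0,0.95,0,0,0],[0,0,0,0.95,0,0,0],[0,0,0,0.95,0,0,0],[0,0,0,0.95,0,0,0],[0,0,0,0,0,0,0]]'
$A '[[-1,0,0,0,0,0,0],[-1,0,0,0,0,0,0],[-1,0,0,0,0,0,0],[-1,0,0,0,0,0,0]]'
$A '[[-1,0,0,-0.9,0,0,0],[-1,0,0,-0.9,0,0,0],[-1,0,0,-0.9,0,0,0],[-1,0,0,-0.9,0,0,0],[-1,0,0,0,0,0,0]]'
python3 - <<'E'
from h import *
go([.4573,-.0655,.23])
E
```

```text
clock: 12.18
tool_pos: [0.4435, -0.2785, 0.228]
orientation: [180.0, 0.2, -23.6]
force: [-0.3, -0.1, 0.2]
opening: 0.0436
gripper_force: 0.0
clock: 12.68
tool_pos: [0.4445, -0.2794, 0.2304]
orientation: [-180.0, -0.1, -23.6]
force: [-0.0, 2.0, 6.1]
opening: 0.0257
gripper_force: 30.0
clock: 13.3
tool_pos: [0.4443, -0.2795, 0.3209]
orientation: [-180.0, -0.2, -23.6]
force: [-0.3, 0.0, -1.4]
opening: 0.0257
gripper_force: 30.0
tcp [ 0.4443 -0.2795  0.3209] units [-2.96 -8.05  3.63] rows>= 9.0
```

```bash
A='python3 -m handwheel'
$A '[[-1,-0.33,-0.9,0,0,0,0],[-1,-0.33,-0.9,0,0,0,0],[-1,-0.33,-0.9,0,0,0,0],[-1,-0.33,-0.9,0,0,0,0],[-1,-0.33,-0.9,0,0,0,0]]' >/dev/null
$A '[[-1,-0.33,-0.9,0,0,0,0],[-1,-0.33,-0.9,0,0,0,0],[-1,-0.33,-0.9,0,0,0,0],[-1,-0.33,-0.85,0,0,0,0],[-1,0,0,0,0,0,0]]' >/dev/null
$A '[[-1,0,0,0,0,0,0],[-1,0,0,0,0,0,0]]'
python3 - <<'E'
from h import *
go([.4573,-.0655,.23])
E
```

```text
clock: 14.8
tool_pos: [0.4564, -0.0657, 0.319]
orientation: [180.0, 0.0, -23.6]
force: [-0.4, -0.2, -1.8]
opening: 0.0253
gripper_force: 30.0
tcp [ 0.4564 -0.0657  0.319 ] units [ 0.03 -0.02  3.56] rows>= 4.0
```

```bash
A='python3 -m handwheel'
$A '[[-1,0.03,0,0.8,0,0,0],[-1,0,0,0.8,0,0,0],[-1,0,0,0.8,0,0,0],[-1,0,0,0.8,0,0,0],[-1,0,0,0.36,0,0,0]]'
$A '[[-1,0,0,0,0,0,0],[-1,0,0,0,0,0,0]]'
```

```text
clock: 15.42
tool_pos: [0.4571, -0.0661, 0.2297]
orientation: [179.9, 0.1, -23.6]
force: [-6.3, 1.9, 43.5]
opening: 0.0256
gripper_force: 30.0
clock: 15.68
tool_pos: [0.4574, -0.0657, 0.2306]
orientation: [-180.0, -0.0, -23.6]
force: [-0.5, -0.5, -0.9]
opening: 0.0258
gripper_force: 30.0
```

```bash
A='python3 -m handwheel'
$A '[[0,0,0,0,0,0,0],[0,0,0,0,0,0,0],[0,0,0,0,0,0,0],[0,0,0,0,0,0,0]]'
$A '[[0,0,0,-0.8,0,0,0],[0,0,0,-0.8,0,0,0],[0,0,0,-0.8,0,0,0],[0,0,0,-0.8,0,0,0],[0,0,0,-0.6,0,0,0]]'
python3 - <<'E'
from h import *
go([.441,-.3378,.229]); s=snap('wrist','w6')
E
```

```text
clock: 16.18
tool_pos: [0.4573, -0.0655, 0.2305]
orientation: [-180.0, -0.0, -23.6]
force: [-0.4, -0.1, -0.4]
opening: 0.0439
gripper_force: 0.0
clock: 16.8
tool_pos: [0.4573, -0.0655, 0.3263]
orientation: [-180.0, -0.0, -23.6]
force: [0.5, 0.2, -1.0]
opening: 0.0437
gripper_force: 0.0
tcp [ 0.4573 -0.0655  0.3263] units [ 3.76 10.24  3.89] rows>= 11.0
```

View pics/w6.png

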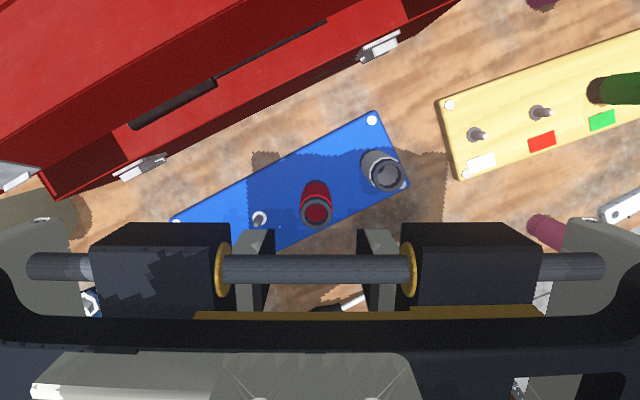

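Red is upright on its peg at (315,205), next to white. Next is green.

```bash
A='python3 -m handwheel'
$A '[[0,0.34,0.93,0,0,0,0],[0,0.34,0.93,0,0,0,0],[0,0.34,0.93,0,0,0,0],[0,0.34,0.93,0,0,0,0],[0,0.34,0.93,0,0,0,0]]' >/dev/null
$A '[[0,0.34,0.93,0,0,0,0],[0,0.34,0.93,0,0,0,0],[0,0.34,0.93,0,0,0,0],[0,0.34,0.93,0,0,0,0],[0,0.34,0.93,0,0,0,0]]' >/dev/null
$A '[[0,0.35,0.94,0,0,0,0],[0,0,0,0,0,0,0],[0,0,0,0,0,0,0]]'
python3 - <<'E'
from h import *
go([.441,-.3378,.229])
E
```

```text
clock: 18.48
tool_pos: [0.4405, -0.3374, 0.3249]
orientation: [-180.0, 0.0, -23.6]
force: [-0.1, 0.4, -0.7]
opening: 0.0442
gripper_force: 0.0
tcp [ 0.4405 -0.3374  0.3249] units [0.03 0.01 3.84] rows>= 4.0
```

```bash
A='python3 -m handwheel'
$A '[[0,0,0,0.95,0,0,0],[0,0,0,0.95,0,0,0],[0,0,0,0.95,0,0,0],[0,0,0,0.95,0,0,0],[0,0,0,0,0,0,0]]'
$A '[[-1,0,0,0,0,0,0],[-1,0,0,0,0,0,0],[-1,0,0,0,0,0,0],[-1,0,0,0,0,0,0]]'
$A '[[-1,0,0,-0.9,0,0,0],[-1,0,0,-0.9,0,0,0],[-1,0,0,-0.9,0,0,0],[-1,0,0,-0.9,0,0,0],[-1,0,0,0,0,0,0]]'
python3 - <<'E'
from h import *
go([.4528,-.0056,.231])
E
```

```text
clock: 19.1
tool_pos: [0.4402, -0.3367, 0.2289]
orientation: [180.0, 0.2, -23.6]
force: [0.2, 1.3, -0.8]
opening: 0.044
gripper_force: 0.0
clock: 19.6
tool_pos: [0.4411, -0.3378, 0.2314]
orientation: [-180.0, -0.1, -23.6]
force: [-0.3, 0.8, 5.8]
opening: 0.0258
gripper_force: 30.0
clock: 20.23
tool_pos: [0.441, -0.3378, 0.3219]
orientation: [-180.0, -0.2, -23.6]
force: [-0.1, 0.8, -2.0]
opening: 0.0257
gripper_force: 30.0
tcp [ 0.441  -0.3378  0.3219] units [ -4.9  -12.37   3.62] rows>= 13.0
```

```bash
A='python3 -m handwheel'
$A '[[-1,-0.38,-0.95,0,0,0,0],[-1,-0.38,-0.95,0,0,0,0],[-1,-0.38,-0.95,0,0,0,0],[-1,-0.38,-0.95,0,0,0,0],[-1,-0.38,-0.95,0,0,0,0]]' >/dev/null
$A '[[-1,-0.38,-0.95,0,0,0,0],[-1,-0.38,-0.95,0,0,0,0],[-1,-0.38,-0.95,0,0,0,0],[-1,-0.38,-0.95,0,0,0,0],[-1,-0.38,-0.95,0,0,0,0]]' >/dev/null
$A '[[-1,-0.38,-0.95,0,0,0,0],[-1,-0.38,-0.95,0,0,0,0],[-1,-0.34,-0.95,0,0,0,0],[-1,0,0,0,0,0,0],[-1,0,0,0,0,0,0]]'
$A '[[-1,0,0,0,0,0,0]]' >/dev/null
python3 - <<'E'
from h import *
go([.4528,-.0056,.231])
E
```

```text
clock: 22.1
tool_pos: [0.4516, -0.0059, 0.3196]
orientation: [179.9, 0.1, -23.6]
force: [1.0, 0.3, -1.7]
opening: 0.0255
gripper_force: 30.0
tcp [ 0.4518 -0.0062  0.32  ] units [ 0.03 -0.04  3.56] rows>= 4.0
```

```bash
A='python3 -m handwheel'
$A '[[-1,0.03,-0.04,0.8,0,0,0],[-1,0,0,0.8,0,0,0],[-1,0,0,0.8,0,0,0],[-1,0,0,0.7,0,0,0],[-1,0,0,0.3,0,0,0]]'
$A '[[-1,0,0,0.1,0,0,0],[-1,0,0,0,0,0,0],[-1,0,0,0,0,0,0]]'
```

```text
clock: 22.85
tool_pos: [0.4528, -0.0057, 0.2345]
orientation: [179.9, 0.1, -23.7]
force: [-0.1, -0.4, -0.4]
opening: 0.0258
gripper_force: 30.0
clock: 23.22
tool_pos: [0.4533, -0.005, 0.2335]
orientation: [-180.0, -0.0, -23.6]
force: [0.2, 0.7, -1.2]
opening: 0.0256
gripper_force: 30.0
```

```bash
A='python3 -m handwheel'
$A '[[-1,0,0,0.08,0,0,0],[0,0,0,0,0,0,0],[0,0,0,0,0,0,0],[0,0,0,0,0,0,0],[0,0,0,0,0,0,0]]'
$A '[[0,0,0,-0.8,0,0,0],[0,0,0,-0.8,0,0,0],[0,0,0,-0.8,0,0,0],[0,0,0,-0.8,0,0,0],[0,0,0,-0.6,0,0,0]]'
python3 - <<'E'
from h import *
go([.437,-.3965,.229]); s=snap('wrist','w7')
E
```

```text
clock: 23.85
tool_pos: [0.4531, -0.005, 0.2309]
orientation: [180.0, 0.0, -23.6]
force: [0.7, -0.1, 0.1]
opening: 0.044
gripper_force: 0.0
clock: 24.48
tool_pos: [0.4531, -0.0051, 0.3268]
orientation: [-180.0, -0.0, -23.6]
force: [0.6, 0.5, 0.5]
opening: 0.0436
gripper_force: 0.0
tcp [ 0.4531 -0.0051  0.3268] units [ 5.67 14.61  3.91] rows>= 15.0
```

View pics/w7.png

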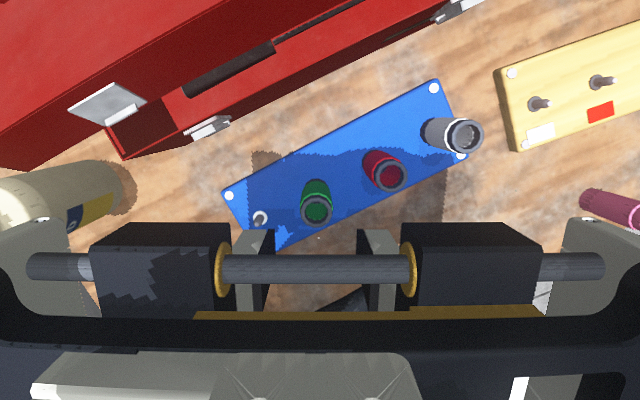

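Green is down on its peg at (316,205). Yellow is last, and the glue bottle is well clear of that placing.

```bash
A='python3 -m handwheel'
$A '[[0,0.38,0.97,0,0,0,0],[0,0.38,0.97,0,0,0,0],[0,0.38,0.97,0,0,0,0],[0,0.38,0.97,0,0,0,0],[0,0.38,0.97,0,0,0,0]]' >/dev/null
$A '[[0,0.38,0.97,0,0,0,0],[0,0.38,0.97,0,0,0,0],[0,0.38,0.97,0,0,0,0],[0,0.38,0.97,0,0,0,0],[0,0.38,0.97,0,0,0,0]]' >/dev/null
$A '[[0,0.38,0.97,0,0,0,0],[0,0.38,0.97,0,0,0,0],[0,0.38,0.97,0,0,0,0],[0,0.38,0.98,0,0,0,0],[0,0.35,0.98,0,0,0,0]]' >/dev/null
$A '[[0,0,0,0,0,0,0],[0,0,0,0,0,0,0],[0,0,0,0,0,0,0]]'
python3 - <<'E'
from h import *
go([.437,-.3965,.229])
E
```

```text
clock: 26.78
tool_pos: [0.4373, -0.395, 0.3258]
orientation: [-180.0, 0.0, -23.6]
force: [0.0, 0.2, -0.5]
opening: 0.0438
gripper_force: 0.0
tcp [ 0.4373 -0.395   0.3258] units [0.01 0.06 3.87] rows>= 4.0
```

```bash
A='python3 -m handwheel'
$A '[[0,0,0.05,0.95,0,0,0],[0,0,0,0.95,0,0,0],[0,0,0,0.95,0,0,0],[0,0,0,0.95,0,0,0],[0,0,0,0,0,0,0]]'
$A '[[-1,0,0,0,0,0,0],[-1,0,0,0,0,0,0],[-1,0,0,0,0,0,0],[-1,0,0,0,0,0,0]]'
$A '[[-1,0,0,-0.9,0,0,0],[-1,0,0,-0.9,0,0,0],[-1,0,0,-0.9,0,0,0],[-1,0,0,-0.9,0,0,0],[-1,0,0,0,0,0,0]]'
python3 - <<'E'
from h import *
go([.4484,.0543,.2325])
E
```

```text
clock: 27.4
tool_pos: [0.4363, -0.3959, 0.2295]
orientation: [-180.0, 0.2, -23.6]
force: [0.3, 0.3, 0.8]
opening: 0.0442
gripper_force: 0.0
clock: 27.9
tool_pos: [0.4372, -0.3969, 0.232]
orientation: [180.0, -0.1, -23.6]
force: [0.9, 1.9, 6.9]
opening: 0.0256
gripper_force: 29.9
clock: 28.52
tool_pos: [0.437, -0.3969, 0.3224]
orientation: [180.0, -0.2, -23.6]
force: [0.7, -0.2, -1.7]
opening: 0.0256
gripper_force: 29.9
tcp [ 0.437  -0.3969  0.3224] units [ -6.82 -16.72   3.57] rows>= 17.0
```

```bash
A='python3 -m handwheel'
$A '[[-1,-0.4,-0.98,0,0,0,0],[-1,-0.4,-0.98,0,0,0,0],[-1,-0.4,-0.98,0,0,0,0],[-1,-0.4,-0.98,0,0,0,0],[-1,-0.4,-0.98,0,0,0,0]]' >/dev/null
$A '[[-1,-0.4,-0.98,0,0,0,0],[-1,-0.4,-0.98,0,0,0,0],[-1,-0.4,-0.98,0,0,0,0],[-1,-0.4,-0.98,0,0,0,0],[-1,-0.4,-0.98,0,0,0,0]]' >/dev/null
$A '[[-1,-0.4,-0.98,0,0,0,0],[-1,-0.4,-0.98,0,0,0,0],[-1,-0.4,-0.98,0,0,0,0],[-1,-0.4,-0.99,0,0,0,0],[-1,-0.4,-0.99,0,0,0,0]]' >/dev/null
$A '[[-1,-0.4,-1,0,0,0,0],[-1,-0.42,-1,0,0,0,0],[-1,0,0,0,0,0,0],[-1,0,0,0,0,0,0],[-1,0,0,0,0,0,0]]'
python3 - <<'E'
from h import *
go([.4484,.0543,.2325])
E
```

```text
clock: 31.02
tool_pos: [0.4476, 0.0539, 0.3205]
orientation: [180.0, 0.0, -23.6]
force: [-1.0, 0.3, -2.0]
opening: 0.0256
gripper_force: 29.9
tcp [0.4476 0.0539 0.3205] units [ 0.03 -0.03  3.52] rows>= 4.0
```

```bash
A='python3 -m handwheel'
$A '[[-1,0.03,-0.03,0.8,0,0,0],[-1,0,0,0.8,0,0,0],[-1,0,0,0.8,0,0,0],[-1,0,0,0.7,0,0,0],[-1,0,0,0.3,0,0,0]]'
$A '[[-1,0,0,0.12,0,0,0],[-1,0,0,0,0,0,0],[-1,0,0,0,0,0,0]]'
$A '[[0,0,0,0,0,0,0],[0,0,0,0,0,0,0],[0,0,0,0,0,0,0],[0,0,0,0,0,0,0]]'
$A '[[0,0,0,-0.9,0,0,0],[0,0,0,-0.9,0,0,0],[0,0,0,-0.9,0,0,0],[0,0,0,-0.9,0,0,0],[0,0,0,-0.9,0,0,0]]'
$A '[[0,-0.9,0,-0.4,0,0,0],[0,-0.9,0,-0.4,0,0,0],[0,-0.9,0,-0.4,0,0,0],[0,0,0,0,0,0,0],[0,0,0,0,0,0,0]]'
python3 - <<'E'
from h import *
s=snap('wrist','w8')
a=cv2.imread('pics/w8.png'); b=snap('top')['color'][100:260,200:460,::-1]
c=np.zeros((590,640,3),np.uint8); c[:230]=a[:230]; c[232:588,:578]=cv2.resize(b,(578,356)); cv2.imwrite('pics/f.png',c)
E
```

```text
clock: 31.65
tool_pos: [0.4485, 0.0542, 0.2351]
orientation: [179.9, 0.1, -23.7]
force: [0.2, -0.3, -0.2]
opening: 0.0254
gripper_force: 29.9
clock: 32.02
tool_pos: [0.449, 0.055, 0.2335]
orientation: [-179.9, -0.0, -23.6]
force: [-0.6, 0.2, -1.0]
opening: 0.026
gripper_force: 29.9
clock: 32.52
tool_pos: [0.4488, 0.055, 0.233]
orientation: [-180.0, -0.0, -23.6]
force: [0.4, 0.2, 0.5]
opening: 0.0434
gripper_force: 0.0
clock: 33.15
tool_pos: [0.4486, 0.0549, 0.3462]
orientation: [180.0, 0.0, -23.6]
force: [-0.1, -0.0, 0.2]
opening: 0.0442
gripper_force: 0.0
clock: 33.78
tool_pos: [0.387, 0.082, 0.3754]
orientation: [-180.0, -0.0, -23.6]
force: [1.3, 0.5, 0.2]
opening: 0.0437
gripper_force: 0.0
```

View pics/f.png

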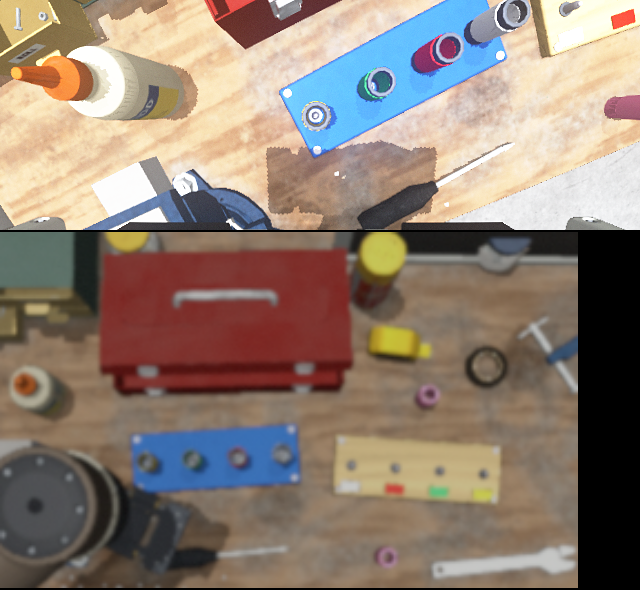

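The pictures show all four sockets upright on the blue pegs, yellow, green, red, white from left to right. The wooden rack is empty, the bystanders have not moved, and the gripper is clear, so I'm handing in.

```bash
python3 -c "
from plant import *
print(close_job())"
```

```text
the job is handed in; nothing more can be done
None
```

I moved all four sockets to the blue rack in reverse order (yellow, green, red, white from left to right) and handed the job in at about 34 s; the last pictures show each one upright over its peg and the other things unmoved, but the hand-in returned no verdict.

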